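# Lock the press control box with the panel key

### The job

Take the green-handled panel key out of the tool block and lock the cover of the press's control box with it: feel gently for the hidden slot, push the key fully home and turn it clockwise until the lock's pointer has moved from the green dot to the red one. Never press or force the key hard, and then put it back upright in its hole in the block, leaving the other things alone.

Things in the scene. Friction and masses are not known exactly. Their poses are not given: they have to be found in the camera images.
- panel_key: Panel key with a green T-handle, about 110 g. Origin at the centre of the bit's lower end, z up the stem: flat bit 24 mm long (key's x), 4 mm thick (y), 10 mm tall; barrel 24 mm across up to z = 32; flange 34 mm across, z 32 to 36; stem 11 mm across. A half turn about z gives the same key. It starts standing in one of the three holes of the tool block, hanging by its flange
- key_handle (a point): Centre of the key's T-handle bar, 76 mm above the key's origin; axes as the key's. The bar is 64 mm long (x), 12 mm thick (y), 24 mm tall
- tool_block: Fixed wooden block, 60 x 210 x 36 mm, origin at the centre of its underside, long side along its y; three equal holes in a row, 70 mm apart, holding the key and two other tools
- lock_mouth (a point): Centre of the mouth of the lock's round bore, on top of the steel lock housing (44 mm across, 14 mm above the cover); axes as the control box's. Bore 28 mm across: the key's barrel enters with 2 mm to spare all round. Fully home, the key's origin is 22 mm or a little more below this point, its barrel's shoulder resting on the lock's core
- lock_face (a point): Centre of the black face of the lock's core, 12 mm below the mouth; axes as the box's. One slot for the bit, 5.8 mm wide, covered by a flush black shutter that the bit pushes down with under 2 N. The slot's direction is hidden and not tracked (nor by this point): anywhere within 0.7 rad either side of the box's x axis. Friction on the face does not turn the core, only the bit in the slot does
- control_box: Fixed grey control box of a press, 260 (x) x 220 (y) x 120 mm, origin at the centre of its underside, push buttons on its front (-x), the lock in its shut cover 85 mm in front of the centre. The core is sprung: pressed off the slot it sinks up to 5 mm (2.4 N, plus 1.2 N per mm), then stops hard. Within about 0.08 rad of the slot it jumps up round the bit and the push drops below 2 N
- cam (a joint): Turn of the lock's cam and its white pointer round the lock housing, clockwise from above: 0 open (green dot, at the front), 0.8 rad locked (red dot), hard stop at 0.95. The key turned clockwise first takes up play until the slot is 0.7 rad clockwise of the box's x axis, then turns the cam; both under 0.07 N m. Locked, the slot is 1.5 rad clockwise of the box's x axis. It stays as left
- tool_block_hole0 (a point): Centre of the mouth of hole 0 of the tool block, on its top face, 36 mm above the bench. The hole is round, 28 mm across, right through; a key put back stands upright with its flange on the block, its origin 32 mm below this point
- tool_block_hole1 (a point): Centre of the mouth of hole 1 of the tool block, on its top face, 36 mm above the bench. The hole is round, 28 mm across, right through; a key put back stands upright with its flange on the block, its origin 32 mm below this point
- tool_block_hole2 (a point): Centre of the mouth of hole 2 of the tool block, on its top face, 36 mm above the bench. The hole is round, 28 mm across, right through; a key put back stands upright with its flange on the block, its origin 32 mm below this point
- hex_driver: Hex driver standing in the tool block, round red handle 24 mm across; its stem and flange are like the key's; top 90 mm above the bench; leave alone
- drift_punch: Brass drift punch standing in the tool block, 18 mm head, top 80 mm above the bench; leave alone
- screwdriver: Screwdriver lying on the bench near the front; leave alone
- wrench: Open-end wrench lying on the bench; leave alone
- oil_bottle: Yellow oil bottle, 56 mm across, 150 mm tall, behind the tool block; leave alone
- mug: Blue mug, 76 mm across, 90 mm tall; leave alone
- bushing_a: Steel bushing 40 mm across, 30 mm tall; leave alone
- bushing_b: Brass bushing 40 mm across, 30 mm tall; leave alone
There are look-alikes about, which are no part of the job. What is shaped like the panel_key but brown or purple is not meant. Of the things that look like the tool_block, the smaller one is meant.

How it is judged (in metres and radians):
On the way, in this order (a step that is already met when the one before it is completed fails the run):
1. the key is lifted out of the tool block (height (world z) of panel_key above 0.045 m), for 0.1 s.
2. the key's bit sits fully in the slot of the lock, the lock still open (horizontal distance between panel_key and lock_mouth below 0.004 m and z of panel_key in the frame of lock_mouth below -0.0195 m and value of joint cam below 0.3 rad), for 0.1 s.
3. the key, still in the lock, turns the cam to the locked position (red dot) (value of joint cam above 0.65 rad and horizontal distance between panel_key and lock_mouth below 0.004 m and z of panel_key in the frame of lock_mouth below -0.0155 m), for 0.2 s.
At the end, for the whole second after the job is handed in: the cam is at 0.65 rad or more (pointer at the red dot, which is 0.8) and the key stands upright (within 0.12 rad) and at rest in the free hole of the tool block, within 5 mm of the hole's centre, its origin at least 28 mm below the hole's mouth (flange within 4 mm of the block) (value of joint cam above 0.65 rad and ((horizontal distance between panel_key and tool_block_hole0 below 0.005 m and z of panel_key in the frame of tool_block_hole0 below -0.028 m) or (horizontal distance between panel_key and tool_block_hole1 below 0.005 m and z of panel_key in the frame of tool_block_hole1 below -0.028 m) or (horizontal distance between panel_key and tool_block_hole2 below 0.005 m and z of panel_key in the frame of tool_block_hole2 below -0.028 m)) and angle between panel_key's own z axis and vertical below 0.12 rad and linear speed of panel_key below 0.02 m/s); the robot touches nothing.
It fails at once if the key is pressed or forced against the lock or the box with more than 18 N (contact force between panel_key and control_box above 18 N).
It fails at once if the gripper or the arm pushes on the control box with more than 10 N (contact force between any of the fingers, the arm and control_box above 10 N).
It fails at once if another tool or thing is shifted by more than 25 mm (distance of any of hex_driver, drift_punch, screwdriver, wrench, oil_bottle, mug, bushing_a, bushing_b from where it was at the start of the episode above 0.025 m).
It also fails if it takes over 72 s, if anything falls off the work surface, if the arm or the gripper's body presses on something with over 40 N, if the wrist force passes 120 N, or if a joint passes its speed limit or range.

### The arm

A 6-joint arm with a two-finger parallel gripper is mounted at the origin on the work surface. World frame = base frame: x ahead of the robot, y to its left, z up, the work surface at z = 0. Lengths are in m, angles in degrees, forces in N, time in s.
With the tool pointing down it reaches from about 0.4 to 0.825 m from the base axis. Payload 7 kg.
Tool frame: the origin (TCP) lies on the centre line of the jaws, within the pads' length; the fingertips stand 19 mm ahead of it and the grasp point (between the pads) is the TCP (r.tip_extent is the distance from the TCP to the fingertips, in m); z points along the fingers, y is the line along which they close (so a half turn about z gives the same grasp; the last joint's range is limited). The gripper opens to 88 mm and grips with 3 to 60 N. Pads are 19 mm wide; open, the fingers measure 130 mm over their backs; the gripper's body (78 mm by 193 mm) begins 47 mm behind the grasp point.
Start: joints at [-59.41, 20.546, 0.682, 0, -70.136, -16.507], TCP at [0.164, -0.655, 0.22] pointing down, gripper open.
Joint ranges: [-176.03, 176.03], [-82.01, 121.73], [-58.28, 71.71], [-173.87, 95.51], [-174.79, -0.11], [-173.66, 173.66]. Speed limits (degrees/s): [136.94, 136.94, 172.46, 180, 180, 180].

### API

Orientations are given as [roll, pitch, yaw] about the fixed x, y, z axes, in that order (R = Rz(yaw) Ry(pitch) Rx(roll)).
In Python, from plant import r gives the robot as it stands. The module is installed in compiled form; this text tells all that it offers.
- The arm moves only by the tool jog_arm, never from a script. Its argument "deltas" is a list that holds one entry, the list of rows, each a list of 5 numbers: the opening, from -1 (shut) to 1 (fully open), then the shift along the world's x, y, z in cm, then the turn about the world's z in rad. In form: [[[claw, dx, dy, dz, turn], ...]]. A call has 1 to 8 rows; each row shifts and turns the commanded pose from where the row before left it; what a row does not reach is not made up. A row lasts 1/8 s, in which the tool goes at most 62.5 mm and 10.7 degrees, less where a joint would pass 70% of its speed; a pose out of reach is approached as far as the arm can. A call with a gripper value outside its range is refused whole. The fingers move at their own pace and stop on an object; "force" is the grip in N (left out, the last holds). Time passes only in rows, so rows that do not move let the fingers close. It gives the time, the measured TCP pose, the force, the opening and the grip force at its end, in the units of the state.
- r.get_state(): the state, without advancing time (a new reading comes with each control period).
- r.capture(name): name is "side" or "top" or "wrist"; returns the picture (400x640x3 uint8, blue, green, red); there is no depth.
- r.camera_info(name): a dict with "fx", "fy", "cx", "cy" (pixels), "view" (4x4, takes a point from world to camera coordinates). Camera axes: x right, y up, looking along -z (the intrinsics and any distortion apply to the point x, -y, -z); pixel columns grow to the right and rows downward; lengths in m; the calibration is good to about 2 mm. A picture is of the moment at which its call begins: read the wrist's pose just before it. camera_info takes no time and is no camera call; for the wrist camera it gives the pose at the moment of the call.
- r.close_job(): hands the job in; it is judged then, once.
The state is a dict: "time_s": time; "joints": joint angles; "qd": joint speeds; "joint_torque": joint torques, N m; "tcp_pos": TCP position; "eef_rot": TCP orientation; "contact_force": force on the tool from outside, world axes, zero at the start; "moment": the same for the moment, N m; "gripper_width": finger opening in m; "gripper_force": force on a finger pad.
Only numpy, scipy, OpenCV 4.12 (cv2) and the standard library are available. Lean on these libraries where they do the work, as an engineer would, in place of code of your own. Each camera call takes 0.05 s, during which the arm holds its last target. There are 200 camera calls.

## Working session

There is one attempt and no reset: what is moved stays moved. The work goes in short steps, Python scripts to look and compute and a tool call to move; the robot and the scene stay as the last step left them, time stands still between calls to the robot, and variables do not carry over. Pictures are saved under pics/ and viewed, at most 10 in all, crops included, and the job is handed in when it is done.

Besides the shell and the picture viewer there is one more tool, called after "Request:" as a command line: name --argument value ..., lists and objects as JSON in quotes. jog_arm: Moves the arm, as the interface text tells. Its arguments: {"type":"object","properties":{"deltas":{"type":"array"},"force":{"type":"number"}},"required":["deltas"]}

```bash
mkdir -p pics; cat > h.py <<'E'
import numpy as np, cv2
from plant import r
def proj(info,P):
    v=np.array(info['view']); p=v@np.append(P,1); x,y,z=p[0],-p[1],-p[2]
    return np.array([info['fx']*x/z+info['cx'],info['fy']*y/z+info['cy']])
def unproj(info,u,v,zw):
    V=np.array(info['view']); R=V[:3,:3]; t=V[:3,3]; c=-R.T@t
    d=R.T@np.array([(u-info['cx'])/info['fx'],-(v-info['cy'])/info['fy'],-1])
    return c+d*(zw-c[2])/d[2]
E
python3 - <<'E'
from h import *
for n in ['top','side']:
    cv2.imwrite(f'pics/{n}0.png',r.capture(n)); i=r.camera_info(n); print(n,i)
print(r.get_state())
E
```

```text
top {'fx': 363.19759480898324, 'fy': 363.19759480898324, 'cx': 314.6383064238433, 'cy': 197.26787891123664, 'view': array([[-0.01137804, -0.99969446, -0.02194378, -0.01235944],
       [ 0.99823225, -0.01263617,  0.05807494, -0.52000933],
       [-0.05833448, -0.02124421,  0.99807103, -1.19203068],
       [ 0.        ,  0.        ,  0.        ,  1.        ]])}
side {'fx': 441.10191695583575, 'fy': 441.10191695583575, 'cx': 319.6394483207255, 'cy': 204.54955353650985, 'view': array([[-0.86933446, -0.49416187,  0.00785173,  0.4503729 ],
       [ 0.37901833, -0.65640868,  0.65228272, -0.28565991],
       [-0.3171793 ,  0.57002779,  0.75793509, -1.21114896],
       [ 0.        ,  0.        ,  0.        ,  1.        ]])}
{'time_s': 0.1, 'joints': array([-5.94100537e+01,  2.05887602e+01,  6.41297720e-01, -1.76126229e-02,
       -7.01358696e+01, -1.65070843e+01]), 'qd': array([-0.00730448, -0.11248745,  0.09739174, -0.00928944, -0.07006277,
       -0.01550266]), 'joint_torque': array([-2.99150124e-04, -5.84162056e+01,  2.93752652e+01,  7.01555863e+00,
        1.01519926e-02, -9.09476194e-05]), 'tcp_pos': array([ 0.16412038, -0.65430328,  0.21871792]), 'eef_rot': array([ 1.79915398e+02, -7.80408148e-03, -1.65923129e+02]), 'contact_force': array([0.28868064, 0.22194417, 1.08189669]), 'moment': array([ 0.04155704, -0.00047773,  0.00907796]), 'gripper_force': 0.0, 'gripper_width': 0.08762239030773272}
```

View pics/top0.png

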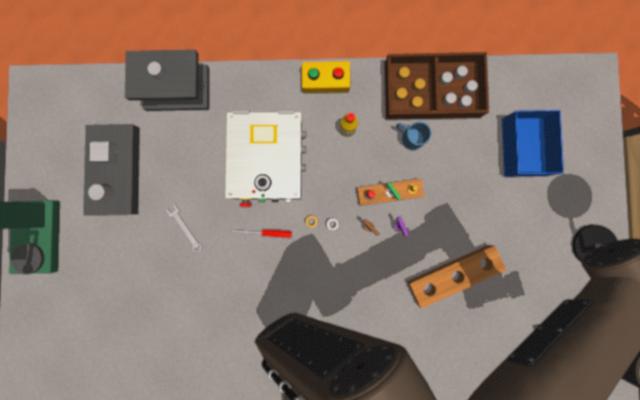

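View pics/side0.png

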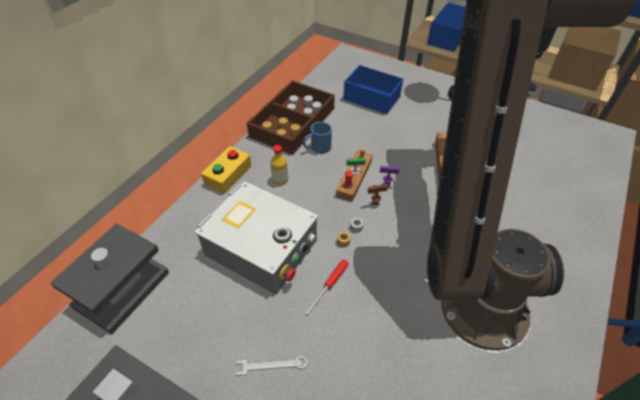

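Top view: the small block is at (390,191) and holds the red driver (370,194), the green key (393,190) and the brass punch (412,188). Look-alikes are the brown key (369,227), the purple key (401,226) and the larger block (455,277). The lock is at (262,182) on the white-topped box. I choose the green key in the small block and will check it in a close crop.

```bash
python3 - <<'E'
from h import *
t=cv2.imread('pics/top0.png'); s=cv2.imread('pics/side0.png')
a=cv2.resize(t[165:245,340:440],None,fx=4,fy=4,interpolation=3)
b=cv2.resize(s[140:220,320:420],None,fx=4,fy=4,interpolation=3)
c=cv2.resize(t[160:220,220:320],None,fx=4,fy=4,interpolation=3)
d=cv2.resize(s[215:275,250:350],None,fx=4,fy=4,interpolation=3)
cv2.imwrite('pics/c0.png',np.vstack([np.hstack([a,b]),np.hstack([c,d])]))
i=r.camera_info('top')
for n,u,v,z in [('key',393,190,.08),('lock',262,182,.134),('blkL',357,195,.036),('blkR',424,189,.036),('red',370,194,.09),('punch',412,188,.08),('boxBL',226,198,.12),('boxBR',300,200,.12),('boxTL',227,112,.12),('boxTR',301,113,.12),('bottle',349,118,.15)]: print(n,unproj(i,u,v,z).round(3))
print(r.camera_info('wrist')['view'])
E
```

```text
key [ 0.536 -0.266  0.08 ]
lock [0.561 0.137 0.134]
blkL [ 0.524 -0.157  0.036]
blkR [ 0.541 -0.375  0.036]
red [ 0.523 -0.192  0.09 ]
punch [ 0.541 -0.325  0.08 ]
boxBL [0.515 0.25  0.12 ]
boxBR [0.506 0.024 0.12 ]
boxTL [0.781 0.247 0.12 ]
boxTR [0.774 0.018 0.12 ]
bottle [ 0.747 -0.127  0.15 ]
[[-0.2425686   0.97013263  0.00177656  0.67436764]
 [-0.93477362 -0.23323687 -0.26795307  0.03239132]
 [-0.25953566 -0.06665768  0.96343033 -0.3910004 ]
 [ 0.          0.          0.          1.        ]]
```

View pics/c0.png

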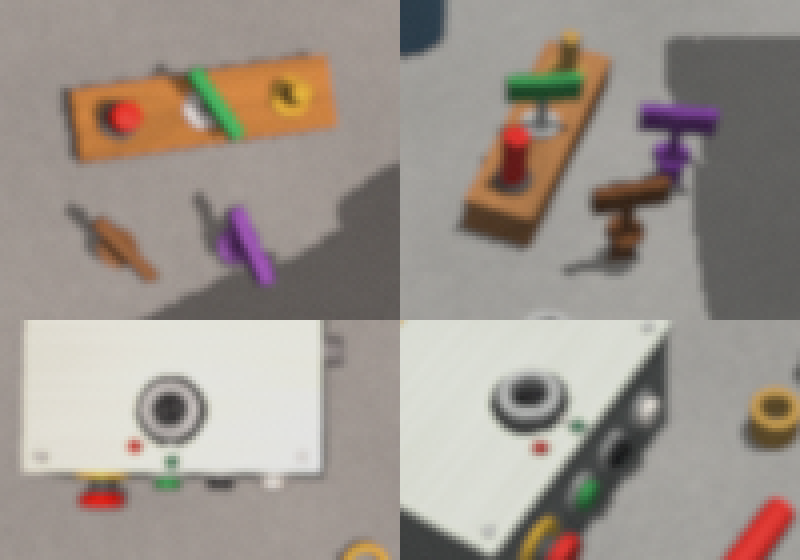

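The crop confirms it: the green key is in the small block's middle hole, between the red driver and the brass punch. Its bar lies at about 38° in world yaw. The lock is round with a black face, and the red and green dots are in front of it.

Request:
jog_arm --deltas '[[[1,4.2,4.4,0,0.055],[1,4.2,4.4,0,0.055],[1,4.2,4.4,0,0.055],[1,4.2,4.4,0,0.055],[1,4.2,4.4,0,0.055],[1,4.2,4.4,0,0.055],[1,4.2,4.4,0,0.055],[1,4.2,4.4,0,0.041]]]' --force 25

```text
time_s: 1.1
tcp_pos: [0.5012, -0.3009, 0.2195]
eef_rot: [180.0, -0.0, -141.4]
contact_force: [1.1, -0.6, 0.0]
gripper_width: 0.0874
gripper_force: 0.0
```

Request:
jog_arm --deltas '[[[0.2,3.0,3.0,0,0],[0.2,0,0,0,0],[0.2,0,0,0,0],[0.2,0,0,0,0]]]'

```text
time_s: 1.6
tcp_pos: [0.5295, -0.2734, 0.2195]
eef_rot: [180.0, -0.0, -141.6]
contact_force: [-0.3, -0.8, -0.5]
gripper_width: 0.0552
gripper_force: 0.0
```

```bash
python3 - <<'E'
from h import *
i=r.camera_info('wrist'); s=r.get_state(); im=r.capture('wrist'); print(s['joints'].round(1),s['tcp_pos'].round(4),s['eef_rot'].round(1),s['gripper_width'],s['contact_force'])
cv2.imwrite('pics/w1.png',im); np.save('w1.npy',i)
print(i['fx'],i['cx'],i['cy'])
hsv=cv2.cvtColor(im,cv2.COLOR_BGR2HSV)
m=cv2.inRange(hsv,(45,90,40),(80,255,255)); n,l,st,c=cv2.connectedComponentsWithStats(m)
for k in range(1,n):
    if st[k,4]>150: print(st[k],c[k])
E
```

```text
[ -8.5  13.2  -9.7   0.  -67.2 -43. ] [ 0.5295 -0.2734  0.2195] [ 180.    -0.  -141.6] 0.05517020163386544 [-0.30086891 -0.7729133  -0.49068445]
283.8507086526487 318.7214935115369 200.426113217114
[314 166  16  60 638] [321.59247649 195.45924765]
```

View pics/w1.png

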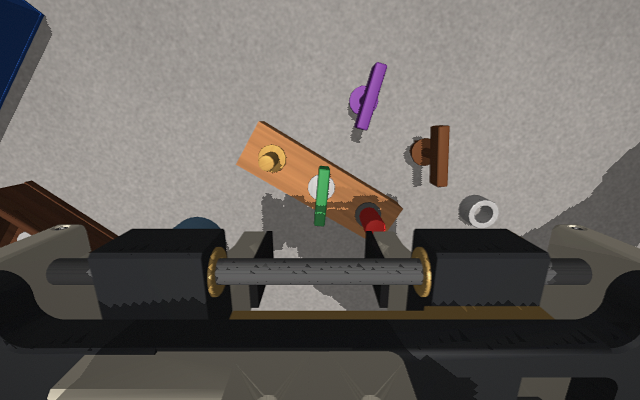

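The wrist view shows the green key at (322,195) in the block. The last joint needs a half-turned grasp so it has range for turning the lock, so I rotate by π here.

Request:
jog_arm --deltas '[[[0.2,0,0,0,0.18],[0.2,0,0,0,0.18],[0.2,0,0,0,0.18],[0.2,0,0,0,0.18],[0.2,0,0,0,0.18],[0.2,0,0,0,0.18],[0.2,0,0,0,0.18],[0.2,0,0,0,0.18]]]'

```text
time_s: 2.65
tcp_pos: [0.5296, -0.2736, 0.2198]
eef_rot: [-180.0, -0.0, -58.8]
contact_force: [0.1, 0.1, 0.3]
gripper_width: 0.0524
gripper_force: 0.0
```

Request:
jog_arm --deltas '[[[0.2,0,0,0,0.18],[0.2,0,0,0,0.18],[0.2,0,0,0,0.18],[0.2,0,0,0,0.18],[0.2,0,0,0,0.18],[0.2,0,0,0,0.18],[0.2,0,0,0,0.18],[0.2,0,0,0,0.18]]]'

```text
time_s: 3.65
tcp_pos: [0.5296, -0.2735, 0.2197]
eef_rot: [180.0, -0.0, 23.8]
contact_force: [-0.6, -0.7, 0.2]
gripper_width: 0.0525
gripper_force: 0.0
```

Request:
jog_arm --deltas '[[[0.2,0,0,0,0.18],[0.2,0,0,0,0.08],[0.2,0,0,0,0],[0.2,0,0,0,0]]]'

```text
time_s: 4.15
tcp_pos: [0.5299, -0.2731, 0.2197]
eef_rot: [180.0, -0.0, 38.2]
contact_force: [-0.6, -0.6, 0.4]
gripper_width: 0.0523
gripper_force: 0.0
```

```bash
python3 - <<'E'
from h import *
i=r.camera_info('wrist'); s=r.get_state(); im=r.capture('wrist'); print(s['joints'].round(1),s['tcp_pos'].round(4),s['eef_rot'].round(1),s['contact_force'])
cv2.imwrite('pics/w2.png',im); np.save('w2.npy',i)
from scipy.optimize import least_squares
def box(P):
    x,y,a=P; c,s_=np.cos(a),np.sin(a)
    return [np.array([x+c*u-s_*v,y+s_*u+c*v,z]) for u in(-.032,.032) for v in(-.006,.006) for z in(.068,.092)]
obs=[]
for n in (1,2):
    m=cv2.inRange(cv2.cvtColor(cv2.imread(f'pics/w{n}.png'),cv2.COLOR_BGR2HSV),(45,90,25),(80,255,255))
    k,l,st,c=cv2.connectedComponentsWithStats(m); j=1+np.argmax(st[1:,4]); print(st[j],c[j])
    obs.append((np.load(f'w{n}.npy',allow_pickle=True).item(),cv2.convexHull(cv2.findNonZero((l==j).astype(np.uint8))).reshape(-1,2).astype(float)))
A=np.linspace(0,2*np.pi,24,endpoint=False); D=np.c_[np.cos(A),np.sin(A)]
def res(P,sel):
    o=[]
    for k in sel:
        info,h=obs[k]; q=np.array([proj(info,p) for p in box(P)])
        o.append((q@D.T).max(0)-((h@D.T).max(0)+.5*(abs(D).sum(1))*0))
    return np.concatenate(o)
for sel in ([0],[1],[0,1]):
    f=least_squares(res,[.536,-.266,.67],args=(sel,)); print(sel,f.x.round(4),np.degrees(f.x[2]).round(2),abs(f.fun).mean())
E
```

```text
[ -8.5  13.2  -9.7   0.  -67.2 136.7] [ 0.5299 -0.2731  0.2197] [180.   -0.   38.2] [-0.59965814 -0.64467735  0.38865963]
[314 166  16  60 638] [321.59247649 195.45924765]
[309 154  15  61 645] [316.02945736 183.69922481]
[0] [ 0.5312 -0.2674  0.5758] 32.99 1.4878973850388213
[1] [ 0.5312 -0.2673  0.5815] 33.32 1.4356878233104553
[0, 1] [ 0.5312 -0.2673  0.5786] 33.15 1.461718425880221
```

View pics/w2.png

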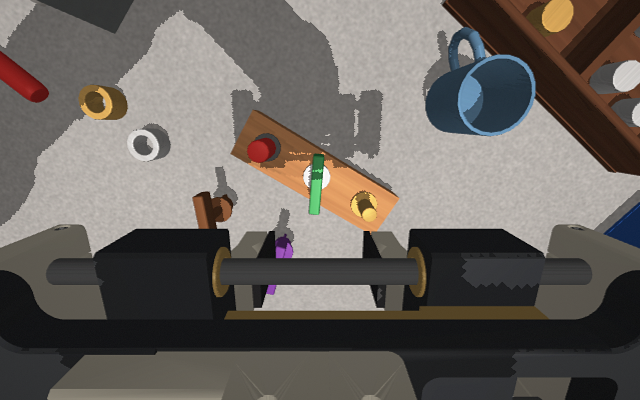

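The red driver (262,150), green key (316,185) and punch (363,205) are all clear of the fingers. The two views agree to 0.1 mm on the bar: centre (0.5312, -0.2673), yaw 33.1°. I go down and grip.

Request:
jog_arm --deltas '[[[0.2,0.13,0.57,0,-0.088],[0.2,0,0,-4,0],[0.2,0,0,-4,0],[0.2,0,0,-3,0],[0.2,0,0,-1.5,0],[0.2,0,0,-1.3,0],[0.2,0,0,0,0]]]' --force 30

```text
time_s: 5.08
tcp_pos: [0.5314, -0.267, 0.0813]
eef_rot: [-180.0, 0.0, 33.3]
contact_force: [-0.0, -0.0, 0.7]
gripper_width: 0.0527
gripper_force: 0.0
```

Request:
jog_arm --deltas '[[[-1,0,0,0,0],[-1,0,0,0,0],[-1,0,0,0,0],[-1,0,0,0,0],[-1,0,0,0,0],[-1,0,0,0,0]]]'

```text
time_s: 5.82
tcp_pos: [0.5317, -0.2671, 0.0817]
eef_rot: [180.0, -0.0, 33.4]
contact_force: [0.6, -0.4, 1.4]
gripper_width: 0.0111
gripper_force: 30.0
```

Request:
jog_arm --deltas '[[[-1,0,0,1,0],[-1,0,0,2,0],[-1,0,0,3,0],[-1,0,0,4,0],[-1,0,0,4,0],[-1,0,0,3,0],[-1,0,0,0,0],[-1,0,0,0,0]]]'

```text
time_s: 6.82
tcp_pos: [0.531, -0.2667, 0.2511]
eef_rot: [-180.0, 0.0, 33.3]
contact_force: [0.2, -0.1, -2.1]
gripper_width: 0.0109
gripper_force: 30.0
```

Request:
jog_arm --deltas '[[[-1,1.1,5.6,0,0],[-1,1.1,5.6,0,0],[-1,1.1,5.6,0,0],[-1,1.1,5.6,0,0],[-1,1.1,5.6,0,0],[-1,1.1,5.6,0,0],[-1,1.1,5.6,0,0],[-1,1.1,5.6,0,0]]]'

```text
time_s: 7.82
tcp_pos: [0.619, 0.1827, 0.2501]
eef_rot: [-180.0, 0.1, 33.4]
contact_force: [1.0, 0.7, -1.2]
gripper_width: 0.0109
gripper_force: 30.0
```

Request:
jog_arm --deltas '[[[-1,0,0,0,0],[-1,0,0,0,0],[-1,0,0,0,0]]]'

```text
time_s: 8.2
tcp_pos: [0.6192, 0.18, 0.2511]
eef_rot: [-180.0, 0.1, 33.3]
contact_force: [-0.6, -1.0, -1.2]
gripper_width: 0.0112
gripper_force: 30.0
```

```bash
python3 - <<'E'
from h import *
i=r.camera_info('wrist'); s=r.get_state(); im=r.capture('wrist'); print(s['tcp_pos'].round(4),s['eef_rot'].round(2),s['contact_force'],s['joints'].round(1))
cv2.imwrite('pics/w3.png',im); np.save('w3.npy',i)
print(proj(i,np.array([.561,.137,.134])),proj(i,s['tcp_pos']-[0,0,.076]))
cv2.imwrite('pics/side3.png',r.capture('side'))
E
```

```text
[0.6192 0.18   0.2511] [-1.80e+02  5.00e-02  3.33e+01] [-0.58090494 -1.0001217  -1.24111999] [ 33.5  16.8  -0.6  -0.  -72.7  89.8]
[322.86902429 256.42201682] [319.3049392  203.78771926]
```

View pics/w3.png

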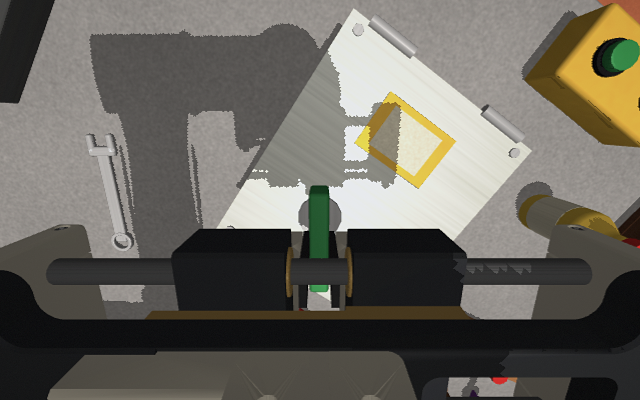

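The camera looks ahead along tool +x, so the lock is hidden behind the fingers here; the key hangs vertically at (319,240). I step back to bring the lock into view.

Request:
jog_arm --deltas '[[[-1,-4.2,-2.9,0,0],[-1,-4.2,-2.9,0,0],[-1,-4.2,-2.9,0,0],[-1,0,0,0,0],[-1,0,0,0,0],[-1,0,0,0,0]]]'

```text
time_s: 9.05
tcp_pos: [0.4941, 0.0942, 0.2515]
eef_rot: [180.0, -0.0, 33.3]
contact_force: [0.7, 0.0, -1.1]
gripper_width: 0.0114
gripper_force: 30.0
```

```bash
python3 - <<'E'
from h import *
i=r.camera_info('wrist'); s=r.get_state(); im=r.capture('wrist'); print(s['tcp_pos'].round(4),s['eef_rot'].round(2))
np.save('w4.npy',i); cv2.imwrite('pics/w4raw.png',im)
p=proj(i,np.array([.561,.137,.134])); print(p,proj(i,s['tcp_pos']-[0,0,.076]))
x,y=int(p[0])-100,max(0,int(p[1])-75); print('crop',x,y)
cv2.imwrite('pics/w4.png',cv2.resize(im[y:y+150,x:x+200],None,fx=4,fy=4,interpolation=cv2.INTER_CUBIC))
E
```

```text
[0.4941 0.0942 0.2515] [ 1.800e+02 -1.000e-02  3.334e+01]
[320.26568183 111.52354171] [319.30006954 203.87656206]
crop 220 36
```

View pics/w4.png

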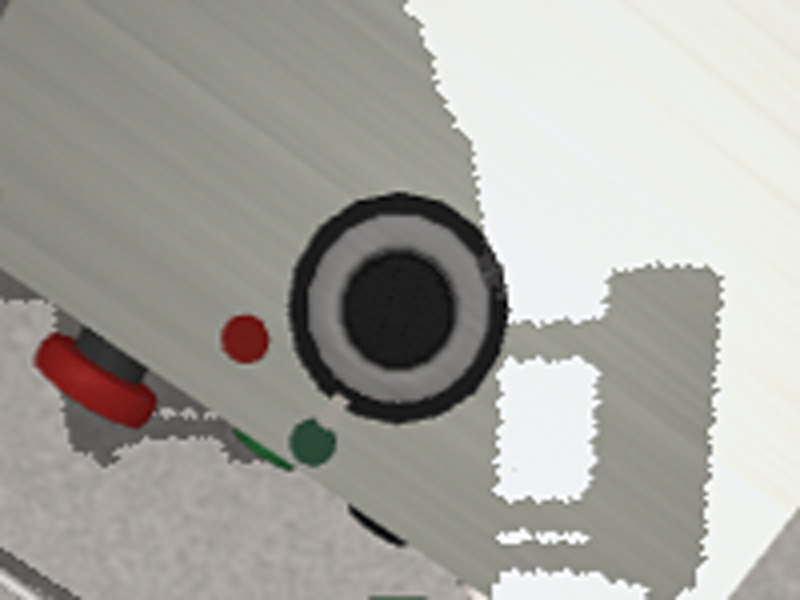

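```bash
python3 - <<'E'
from h import *
i=np.load('w4.npy',allow_pickle=True).item(); im=cv2.imread('pics/w4raw.png')
g=cv2.cvtColor(im,cv2.COLOR_BGR2GRAY)
sub=cv2.resize(g[36:186,220:420],None,fx=4,fy=4,interpolation=3)
cy,cx=308,399
def ring(r0,r1,rising):
    P=[]
    for a in np.linspace(0,2*np.pi,72,endpoint=False):
        rr=np.arange(r0,r1,.5); v=cv2.remap(sub,(cx+rr*np.cos(a)).astype(np.float32)[None],(cy+rr*np.sin(a)).astype(np.float32)[None],1)[0].astype(float)
        d=np.gradient(cv2.GaussianBlur(v[None],(9,1),0)[0])*(1 if rising else -1)
        k=rr[np.argmax(d)]; P.append(((cx+k*np.cos(a)+.5)/4-.5+220,(cy+k*np.sin(a)+.5)/4-.5+36))
    return np.array(P)
for nm,r0,r1,ri in(('bore',45,72,True),('outer',82,100,False)):
    P=ring(r0,r1,ri); W=np.array([unproj(i,u,v,.134)[:2] for u,v in P])
    A=np.c_[2*W,np.ones(len(W))]
    for _ in range(3):
        s=np.linalg.lstsq(A,(W**2).sum(1),rcond=None)[0]; c=s[:2]; R=np.sqrt(s[2]+c@c); e=abs(np.hypot(*(W-c).T)-R); k=e<2.0*np.median(e)+1e-5; W,A=W[k],A[k]
    print(nm,c.round(4),'diam',2*R)
f=lambda u,v,z:unproj(i,(u+.5)/4-.5+220,(v+.5)/4-.5+36,z)[:2]
a,b=f(0,268,.12),f(480,600,.12); d=a-b; print('edge yaw',np.degrees(np.arctan2(d[1],d[0]))-90)
gd=f(313,442,.12); print('green',gd,'red',f(245,339,.12))
t=r.camera_info('top')
F=lambda u,v:unproj(t,u,v,.12)[:2]
d=F(226,198)-F(300,200);print(np.degrees(np.arctan2(d[1],d[0]))-90)
print(r.get_state()['contact_force'],r.get_state()['moment'],r.get_state()['tcp_pos'])
E
```

```text
bore [0.5593 0.1374] diam 0.02777683137624863
outer [0.5591 0.1372] diam 0.042759231049579655
edge yaw -1.6211536354348084
green [0.52024859 0.13773116] red [0.53249441 0.16565359]
-2.263962319223239
[ 0.0953169   0.53166585 -1.57413215] [-0.07654833  0.11956286 -0.04269225] [0.49404812 0.09421766 0.25130061]
```

Request:
jog_arm --deltas '[[[-1,3.3,2.2,0,0.06],[-1,3.2,2.1,0,0.06],[-1,0,0,-1.5,0],[-1,0,0,-1.5,0],[-1,0,0,-0.5,0],[-1,0,0,0,0],[-1,0,0,0,0]]]'

```text
time_s: 9.98
tcp_pos: [0.5587, 0.137, 0.2174]
eef_rot: [180.0, -0.1, 40.2]
contact_force: [-0.5, 0.1, -0.7]
gripper_width: 0.011
gripper_force: 30.0
```

```bash
python3 - <<'E'
from h import *
s=r.get_state(); print(s['tcp_pos'].round(4),s['eef_rot'],s['contact_force'],s['moment'])
s=cv2.resize(r.capture('side')[180:255,240:340],None,fx=4,fy=4,interpolation=3); t=cv2.resize(r.capture('top')[145:220,215:315],None,fx=4,fy=4,interpolation=3)
cv2.imwrite('pics/st5.png',np.hstack([s,t]))
E
```

```text
[0.5587 0.137  0.2174] [ 1.79978541e+02 -7.36037183e-02  4.02312032e+01] [-0.54976815  0.12097707 -0.66937321] [-0.12644279  0.06925874  0.00992852]
```

View pics/st5.png

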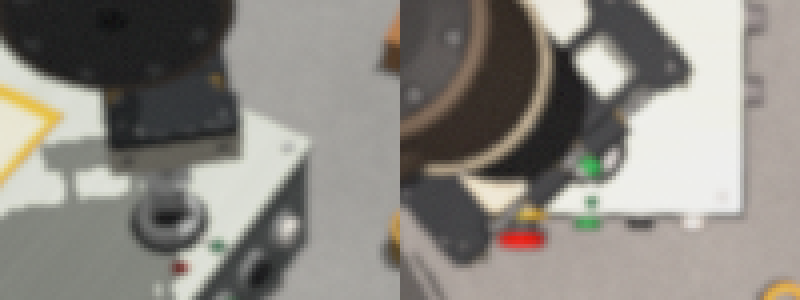

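The side crop shows the key's stem entering the lock region under the jaws at (165,190). The top crop shows the green bar held over the lock at (590,165). I descend gently.

Request:
jog_arm --deltas '[[[-1,0.05,0.03,-0.6,0],[-1,0,0,-0.5,0],[-1,0,0,0,0],[-1,0,0,0,0]]]'

```text
time_s: 10.58
tcp_pos: [0.5591, 0.1373, 0.2055]
eef_rot: [180.0, 0.0, 40.2]
contact_force: [-0.4, -0.2, -0.5]
gripper_width: 0.0113
gripper_force: 30.0
```

Request:
jog_arm --deltas '[[[-1,0,0,-0.2,0],[-1,0,0,-0.1,0],[-1,0,0,-0.1,0],[-1,0,0,0,0],[-1,0,0,0,0]]]'

```text
time_s: 11.2
tcp_pos: [0.5591, 0.1373, 0.2016]
eef_rot: [180.0, -0.0, 40.2]
contact_force: [0.1, 0.4, -0.6]
gripper_width: 0.0111
gripper_force: 30.0
```

Request:
jog_arm --deltas '[[[-1,0,0,-0.1,0],[-1,0,0,-0.1,0],[-1,0,0,0,0],[-1,0,0,0,0]]]'

```text
time_s: 11.7
tcp_pos: [0.559, 0.1373, 0.1996]
eef_rot: [-180.0, 0.0, 40.2]
contact_force: [0.1, 0.2, -0.1]
gripper_width: 0.011
gripper_force: 30.0
```

Free entry, and the face should be at about 0.1995. I press about 2 mm further.

Request:
jog_arm --deltas '[[[-1,0,0,-0.1,0],[-1,0,0,0,0],[-1,0,0,0,0],[-1,0,0,0,0]]]'

```text
time_s: 12.2
tcp_pos: [0.5591, 0.1373, 0.1987]
eef_rot: [180.0, -0.0, 40.2]
contact_force: [-0.4, -0.3, 1.4]
gripper_width: 0.011
gripper_force: 30.0
```

Request:
jog_arm --deltas '[[[-1,0,0,-0.1,0],[-1,0,0,0,0],[-1,0,0,0,0],[-1,0,0,0,0]]]'

```text
time_s: 12.7
tcp_pos: [0.5591, 0.1373, 0.1977]
eef_rot: [180.0, -0.0, 40.2]
contact_force: [0.2, -0.7, 3.0]
gripper_width: 0.0113
gripper_force: 30.0
```

Request:
jog_arm --deltas '[[[-1,0,0,-0.07,0],[-1,0,0,0,-0.04],[-1,0,0,0,-0.04],[-1,0,0,0,0]]]'

```text
time_s: 13.2
tcp_pos: [0.5592, 0.1374, 0.197]
eef_rot: [180.0, -0.0, 35.7]
contact_force: [-0.1, 0.7, 3.3]
gripper_width: 0.0114
gripper_force: 30.0
```

Request:
jog_arm --deltas '[[[-1,0,0,0,-0.05],[-1,0,0,0,-0.05],[-1,0,0,0,0]]]'

```text
time_s: 13.58
tcp_pos: [0.5591, 0.1374, 0.1969]
eef_rot: [180.0, -0.0, 30.0]
contact_force: [-1.1, -0.3, 3.2]
gripper_width: 0.0113
gripper_force: 30.0
```

Request:
jog_arm --deltas '[[[-1,0,0,0,-0.05],[-1,0,0,0,-0.05],[-1,0,0,0,0]]]'

```text
time_s: 13.95
tcp_pos: [0.5592, 0.1374, 0.1969]
eef_rot: [-180.0, -0.0, 24.3]
contact_force: [-0.1, 0.7, 2.7]
gripper_width: 0.0111
gripper_force: 30.0
```

Request:
jog_arm --deltas '[[[-1,0,0,0,-0.05],[-1,0,0,0,-0.05],[-1,0,0,0,0]]]'

```text
time_s: 14.32
tcp_pos: [0.5587, 0.1372, 0.1964]
eef_rot: [-180.0, 0.0, 18.6]
contact_force: [0.8, -1.1, -1.3]
gripper_width: 0.0112
gripper_force: 30.0
```

The force has collapsed, so the slot is near 19–22°. I push the key home gently.

Request:
jog_arm --deltas '[[[-1,0,0,-0.1,0],[-1,0,0,-0.1,0],[-1,0,0,-0.1,0],[-1,0,0,0,0],[-1,0,0,0,0]]]'

```text
time_s: 14.95
tcp_pos: [0.559, 0.1373, 0.1938]
eef_rot: [180.0, 0.0, 18.5]
contact_force: [0.3, 0.1, -1.0]
gripper_width: 0.0112
gripper_force: 30.0
```

Request:
jog_arm --deltas '[[[-1,0,0,-0.1,0],[-1,0,0,-0.1,0],[-1,0,0,0,0],[-1,0,0,0,0]]]'

```text
time_s: 15.45
tcp_pos: [0.5591, 0.1373, 0.1919]
eef_rot: [180.0, -0.0, 18.5]
contact_force: [0.2, -0.0, -0.2]
gripper_width: 0.0115
gripper_force: 30.0
```

Request:
jog_arm --deltas '[[[-1,0,0,-0.1,0],[-1,0,0,-0.1,0],[-1,0,0,-0.1,0],[-1,0,0,0,0],[-1,0,0,0,0]]]'

```text
time_s: 16.08
tcp_pos: [0.5591, 0.1373, 0.189]
eef_rot: [180.0, -0.0, 18.5]
contact_force: [0.1, 0.4, 1.4]
gripper_width: 0.0111
gripper_force: 30.0
```

Request:
jog_arm --deltas '[[[-1,0,0,-0.1,0],[-1,0,0,0,0],[-1,0,0,0,0]]]'

```text
time_s: 16.45
tcp_pos: [0.5591, 0.1373, 0.188]
eef_rot: [180.0, -0.0, 18.5]
contact_force: [0.5, -0.7, 2.4]
gripper_width: 0.0112
gripper_force: 30.0
```

Shoulder contact is light and the key is home. Turning clockwise.

Request:
jog_arm --deltas '[[[-1,0,0,0,-0.1],[-1,0,0,0,-0.1],[-1,0,0,0,-0.1],[-1,0,0,0,-0.1],[-1,0,0,0,0]]]'

```text
time_s: 17.08
tcp_pos: [0.5591, 0.1375, 0.188]
eef_rot: [-180.0, -0.0, -4.4]
contact_force: [0.2, 0.4, 2.1]
gripper_width: 0.0112
gripper_force: 30.0
```

Request:
jog_arm --deltas '[[[-1,0,0,0,-0.1],[-1,0,0,0,-0.1],[-1,0,0,0,-0.1],[-1,0,0,0,-0.1],[-1,0,0,0,0]]]'

```text
time_s: 17.7
tcp_pos: [0.5592, 0.1376, 0.188]
eef_rot: [-180.0, -0.0, -27.2]
contact_force: [-0.3, 1.3, 1.3]
gripper_width: 0.0111
gripper_force: 30.0
```

Request:
jog_arm --deltas '[[[-1,0,0,0,-0.1],[-1,0,0,0,-0.1],[-1,0,0,0,-0.1],[-1,0,0,0,-0.1],[-1,0,0,0,0]]]'

```text
time_s: 18.32
tcp_pos: [0.5594, 0.1377, 0.1881]
eef_rot: [-179.9, -0.0, -50.1]
contact_force: [0.6, 2.3, 2.2]
gripper_width: 0.0106
gripper_force: 30.1
```

Request:
jog_arm --deltas '[[[-1,0,0,0,-0.1],[-1,0,0,0,-0.1],[-1,0,0,0,-0.1],[-1,0,0,0,-0.1],[-1,0,0,0,0]]]'

```text
time_s: 18.95
tcp_pos: [0.5594, 0.1376, 0.1881]
eef_rot: [-179.9, 0.0, -73.0]
contact_force: [1.1, 2.6, 1.0]
gripper_width: 0.011
gripper_force: 30.1
```

```bash
python3 - <<'E'
from h import *
s=r.get_state(); print(s['tcp_pos'].round(4),s['eef_rot'],s['contact_force'],s['moment'],s['joints'].round(1))
E
```

```text
[0.5594 0.1376 0.1881] [-1.79941758e+02  1.20599316e-02 -7.29564882e+01] [1.05244465 2.58766379 0.98532697] [ 0.92842482 -0.50056271  0.00253242] [ 33.3  12.6 -14.8   0.  -62.6 -16.2]
```

Request:
jog_arm --deltas '[[[-1,0,0,0,-0.1],[-1,0,0,0,-0.1],[-1,0,0,0,-0.08],[-1,0,0,0,-0.05],[-1,0,0,0,0],[-1,0,0,0,0],[-1,0,0,0,0],[-1,0,0,0,0]]]'

```text
time_s: 19.95
tcp_pos: [0.5592, 0.1374, 0.188]
eef_rot: [-180.0, 0.0, -92.1]
contact_force: [1.6, 2.9, 2.6]
gripper_width: 0.0109
gripper_force: 30.2
```

```bash
python3 - <<'E'
from h import *
s=r.get_state(); print(s['tcp_pos'].round(4),s['eef_rot'],s['contact_force'],s['moment'])
t=cv2.resize(r.capture('side')[200:270,240:340],None,fx=5,fy=5,interpolation=3);
cv2.imwrite('pics/s6.png',t)
E
```

```text
[0.5592 0.1374 0.188 ] [-1.79982162e+02  6.56538542e-03 -9.20675933e+01] [1.64480129 2.87684198 2.62601479] [ 1.01632227 -0.92316173  0.10537745]
```

View pics/s6.png

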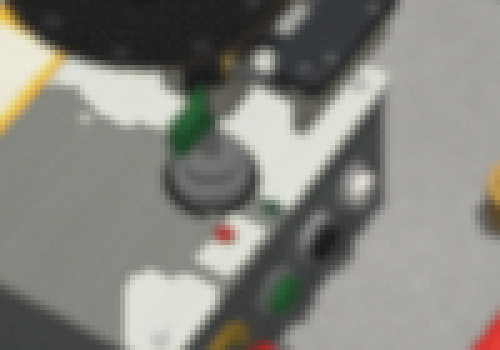

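The key is seated with its flange low over the bore at (210,165), and the bar is turned to -92°. I relieve the turn a little and draw the key straight out, then check the pointer.

Request:
jog_arm --deltas '[[[-1,0,0,0,0.04],[-1,0,0,0.3,0],[-1,0,0,0.5,0],[-1,0,0,0.7,0],[-1,0,0,1.0,0],[-1,0,0,1.5,0],[-1,0,0,2.3,0],[-1,0,0,0,0]]]'

```text
time_s: 21.0
tcp_pos: [0.5599, 0.1376, 0.2535]
eef_rot: [-179.8, 0.1, -89.8]
contact_force: [-0.6, -0.3, -1.4]
gripper_width: 0.011
gripper_force: 30.0
```

Request:
jog_arm --deltas '[[[-1,0,4.0,0,0.1],[-1,0,4.0,0,0.1],[-1,0,0,0,0],[-1,0,0,0,0],[-1,0,0,0,0]]]'

```text
time_s: 21.62
tcp_pos: [0.5589, 0.2165, 0.2508]
eef_rot: [180.0, -0.0, -78.4]
contact_force: [0.8, 0.4, -0.8]
gripper_width: 0.0111
gripper_force: 30.0
```

```bash
python3 - <<'E'
from h import *
i=r.camera_info('wrist'); s=r.get_state(); im=r.capture('wrist'); print(s['tcp_pos'].round(4),s['eef_rot'].round(2),s['contact_force'])
cv2.imwrite('pics/w7.png',im); C=np.array([.5592,.1373]); print(proj(i,np.append(C,.13)))
# rectify: top-down view at cover level, world x up, y left; 0.25 mm/px
N=320; M=[]
src=np.float32([proj(i,[C[0]+a,C[1]+b,.122]) for a,b in((.045,.045),(.045,-.045),(-.045,-.045),(-.045,.045))])
H=cv2.getPerspectiveTransform(src,np.float32([[0,0],[480,0],[480,480],[0,480]]))
cv2.imwrite('pics/rect.png',cv2.warpPerspective(im,H,(480,480),flags=cv2.INTER_CUBIC))
E
```

```text
[0.5589 0.2165 0.2508] [ 1.7998e+02 -1.0000e-02 -7.8440e+01] [ 0.80773152  0.39485024 -0.82015414]
[332.78808121 115.75664453]
```

View pics/rect.png

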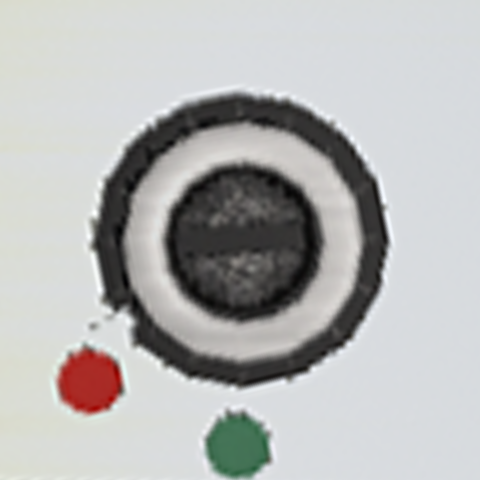

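The rectified wrist view shows the black cam ring's white notch at about (122,315), pointing at and slightly past the red dot at (90,381). The green dot is at (238,445). The lock is locked, so I take the key back.

Request:
jog_arm --deltas '[[[-1,-0.3,-5.5,0,0.18],[-1,-0.3,-5.5,0,0.18],[-1,-0.3,-5.5,0,0.18],[-1,-0.3,-5.5,0,0.18],[-1,-0.3,-5.5,0,0.18],[-1,-0.3,-5.5,0,0.18],[-1,-0.3,-5.5,0,0.18],[-1,-0.3,-5.5,0,0.18]]]'

```text
time_s: 22.68
tcp_pos: [0.535, -0.2187, 0.2513]
eef_rot: [180.0, -0.0, 3.2]
contact_force: [0.7, -0.0, -0.6]
gripper_width: 0.0108
gripper_force: 30.0
```

Request:
jog_arm --deltas '[[[-1,-0.3,-4.4,0,0.18],[-1,0,0,0,0.18],[-1,0,0,0,0.15],[-1,0,0,0,0],[-1,0,0,0,0],[-1,0,0,0,0]]]'

```text
time_s: 23.42
tcp_pos: [0.5327, -0.2604, 0.251]
eef_rot: [180.0, -0.0, 32.1]
contact_force: [-0.6, 0.3, -0.7]
gripper_width: 0.0109
gripper_force: 30.0
```

```bash
python3 - <<'E'
from h import *
s=r.get_state(); print(s['tcp_pos'].round(4),s['eef_rot'].round(2)); P=s['tcp_pos']
i=r.camera_info('wrist'); im=r.capture('wrist'); cv2.imwrite('pics/w8.png',im)
# where the bar is in the jaws now vs w4 (same grip, before the lock)
for n in('w3','w4raw','w7','w8'):
    m=cv2.inRange(cv2.cvtColor(cv2.imread(f'pics/{n}.png'),cv2.COLOR_BGR2HSV),(45,90,25),(80,255,255)); m[:160]=0
    k,l,st,c=cv2.connectedComponentsWithStats(m); j=1+np.argmax(st[1:,4]); print(n,st[j],c[j].round(1))
E
```

```text
[ 0.5327 -0.2604  0.251 ] [ 1.7999e+02 -1.0000e-02  3.2080e+01]
w3 [ 309  186   21   72 1421] [318.6 222. ]
w4raw [ 309  186   21   72 1426] [318.6 222. ]
w7 [ 309  185   21   73 1426] [318.6 221.8]
w8 [ 309  186   21   72 1428] [318.6 221.9]
```

Request:
jog_arm --deltas '[[[-1,-0.1,-0.67,0,0.022],[-1,0,0,-4,0],[-1,0,0,-4,0],[-1,0,0,-3,0],[-1,0,0,-1.5,0],[-1,0,0,0,0],[-1,0,0,0,0],[-1,0,0,0,0]]]'

```text
time_s: 24.48
tcp_pos: [0.5325, -0.2673, 0.1272]
eef_rot: [179.9, -0.1, 33.5]
contact_force: [0.4, -0.2, -2.2]
gripper_width: 0.0111
gripper_force: 30.0
```

Request:
jog_arm --deltas '[[[-1,0,0,-0.8,0],[-1,0,0,-0.4,0],[-1,0,0,-0.4,0],[-1,0,0,0,0],[-1,0,0,0,0]]]'

```text
time_s: 25.1
tcp_pos: [0.5318, -0.2672, 0.1099]
eef_rot: [180.0, 0.0, 33.5]
contact_force: [-0.8, 0.9, -0.6]
gripper_width: 0.0111
gripper_force: 30.0
```

Entered freely. I lower the rest of the way (2.75 cm).

Request:
jog_arm --deltas '[[[-1,0,0,-0.8,0],[-1,0,0,-0.8,0],[-1,0,0,-0.6,0],[-1,0,0,-0.3,0],[-1,0,0,-0.2,0],[-1,0,0,-0.1,0],[-1,0,0,0,0],[-1,0,0,0,0]]]'

```text
time_s: 26.1
tcp_pos: [0.5318, -0.2672, 0.0821]
eef_rot: [180.0, -0.0, 33.4]
contact_force: [-0.1, 0.0, -1.7]
gripper_width: 0.0112
gripper_force: 30.0
```

Request:
jog_arm --deltas '[[[0.2,0,0,0,0],[0.2,0,0,0,0],[0.2,0,0,0,0],[0.2,0,0,0,0],[0.2,0,0,0,0],[0.2,0,0,0,0]]]'

```text
time_s: 26.85
tcp_pos: [0.5317, -0.2671, 0.0819]
eef_rot: [180.0, -0.0, 33.4]
contact_force: [0.1, 0.4, -0.1]
gripper_width: 0.0523
gripper_force: 0.0
```

Request:
jog_arm --deltas '[[[0.2,0,0,2,0],[0.2,0,0,4,0],[0.2,0,0,4,0],[0.2,0,0,4,0],[0.2,0,0,0,0],[0.2,0,0,0,0],[0.2,0,0,0,0],[0.2,0,0,0,0]]]'

```text
time_s: 27.85
tcp_pos: [0.5313, -0.267, 0.2209]
eef_rot: [-179.9, 0.1, 33.4]
contact_force: [-0.0, -0.3, -1.3]
gripper_width: 0.0523
gripper_force: 0.0
```

```bash
python3 - <<'E'
from h import *
from scipy.optimize import least_squares
i=r.camera_info('wrist'); s=r.get_state(); im=r.capture('wrist'); print(s['tcp_pos'].round(4),s['eef_rot'].round(1),s['gripper_width'])
cv2.imwrite('pics/w9.png',im)
m=cv2.inRange(cv2.cvtColor(im,cv2.COLOR_BGR2HSV),(45,90,25),(80,255,255))
k,l,st,c=cv2.connectedComponentsWithStats(m); j=1+np.argmax(st[1:,4]); print(st[j],c[j])
h=cv2.convexHull(cv2.findNonZero((l==j).astype(np.uint8))).reshape(-1,2).astype(float)
A=np.linspace(0,2*np.pi,24,endpoint=False); D=np.c_[np.cos(A),np.sin(A)]
def res(P):
    x,y,a=P; c,s_=np.cos(a),np.sin(a)
    q=np.array([proj(i,[x+c*u-s_*v,y+s_*u+c*v,z]) for u in(-.032,.032) for v in(-.006,.006) for z in(.068,.092)])
    return (q@D.T).max(0)-(h@D.T).max(0)
f=least_squares(res,[.5312,-.2673,.58]); print(f.x.round(4),abs(f.fun).mean())
# before/after comparison in the fixed top view
t=r.capture('top'); cv2.imwrite('pics/top9.png',t)
for n,im2 in(('b',cv2.imread('pics/top0.png')),('a',t)):
    hs=cv2.cvtColor(im2,cv2.COLOR_BGR2HSV)
    w=cv2.inRange(hs,(45,90,40),(80,255,255))[170:210,380:405]; M=cv2.moments(w,True); print(n,M['m00'],M['m10']/max(M['m00'],1)+380,M['m01']/max(M['m00'],1)+170)
E
```

```text
[ 0.5313 -0.267   0.2209] [-1.799e+02  1.000e-01  3.340e+01] 0.052322079893443736
[315 158  11  60 622] [319.7266881  186.92122186]
[ 0.5315 -0.2675  0.5833] 1.4847581175547253
b 79.0 393.37974683544303 190.60759493670886
a 0.0 380.0 170.0
```

The key stands within 0.4 mm of where it started, at the same apparent height. Handing in.

```bash
python3 -c "
from plant import r
print(r.close_job())"
```

```text
the job is handed in; nothing more can be done
None
```

The control box is locked with the green-handled key: the pointer is at the red dot, slightly past it. The key is back upright in its hole, and the job was handed in at about 28 s, with no verdict returned.

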